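# Wind the belt tensioner to its stop

### The job

Take the tall plain steel bar out of the wooden pin block and stand it upright, foot fully home, in the round socket at the end of the belt tensioner's spring arm. Then use the bar as the handle to swing the arm against its spring, counterclockwise seen from above, all the way to its stop, and let the program finish while you still hold it there by the bar, touching nothing of the tensioner itself. Leave the other pins, the step pulley and the oil can where they are.

Things in the scene. Friction and masses are not known exactly. Their poses are not given: they have to be found in the camera images.
- bar: Winding bar: plain straight steel bar without head, 14 mm diameter, 130 mm long, 0.15 kg, chamfered foot; the tallest of three pins standing upright in the wooden block, in any of its holes, leaning up to 3 degrees. Origin at the centre of its foot, z along the bar to its top; yaw means nothing. At the start its foot is 10 mm and its top 140 mm above the bench.
- bar_foot (a point): Centre of the bar's lower end face.
- block: Fixed light wooden pin block, 80 (x) by 200 (y) by 45 mm high, origin under its centre on the bench. Three holes of 16 mm diameter, 35 mm deep, in a row along its y at -60, 0, +60 mm. The other pins' tops are at most 95 mm above the bench; grip the bar across the row (fingers closing along the block's x) to keep clear of them.
- hanger: Belt tensioner bolted to the bench: green plate 170 by 170 by 12 mm, on it a dark round spring drum of 33 mm radius, two steel stop posts 78 mm high, and the aluminium arm that turns on the drum. Origin on the bench under the pivot axis, z up; the arm points along the hanger's x at mid swing, and 0.42 rad clockwise of it at rest.
- pivot (a point): Point on the arm's vertical pivot axis, at the height of the socket's mouth (86 mm above the bench).
- socket (a point): Centre of the socket's mouth, on top of the square 42 mm boss at the arm's free end, 130 mm from the pivot axis, 86 mm above the bench; moves with the arm. Vertical blind bore, 16 mm diameter, 3 mm chamfer, 28 mm deep: a bar fully home has its foot 58 mm and top 188 mm above the bench and can lean 5 degrees. An idler pulley of 34 mm radius hangs below.
- tensioner (a joint): Angle of the arm in rad: 0 at rest, where the spring holds it against its rest stop; grows counterclockwise seen from above; 0.85 at the far stop. The spring pulls it back with 0.35 N m at rest growing to 0.78 N m at the far stop (3 to 6 N at the socket), and it flies back if let go.
- knob_pin: Bystander: shorter steel pin of 14 mm diameter with a black ball head of 28 mm, standing in another hole of the block, top 94 mm above the bench. Origin at its foot, z up.
- chuck_key: Bystander: shorter steel pin of 14 mm diameter with a dark T crossbar 56 mm long, standing in the remaining hole of the block, top 79 mm above the bench. Origin at its foot, z up.
- step_pulley: Bystander: loose aluminium three-step pulley, 72 mm diameter at the foot, 42 mm high, lying on the bench between the block and the tensioner. Origin at the centre of its underside.
- oil_can: Bystander: can of 56 mm diameter, 120 mm high, standing a little beyond the step pulley. Origin at the centre of its underside.

How it is judged:
By the outcome, as a careful person would: the job done as asked, in the order asked, and still so for the second after the job is handed in, while the arm keeps its last pose, push and grip.
It also fails if it takes over 53 s, if anything falls off the work surface, if the arm or the gripper's body presses on something with over 40 N, if the wrist force passes 120 N, or if a joint passes its speed limit or range.

### The arm

A 7-joint arm with a two-finger parallel gripper is mounted at the origin on the work surface. World frame = base frame: x ahead of the robot, y to its left, z up, the work surface at z = 0. Lengths are in m, angles in rad, forces in N, time in s.
With the tool pointing down it reaches from about 0.425 to 0.875 m from the base axis. Payload 4.7 kg.
Tool frame: the origin (TCP) lies midway between the tips of the shut fingers; the grasp point (between the pads) lies tcp_to_grasp behind it (tcp_to_grasp is the distance from the TCP to the grasp point, in m); z points along the fingers, y is the line along which they close (so a half turn about z gives the same grasp; the last joint's range is limited). The gripper opens to 85 mm and grips with 20 to 120 N. Pads are 22 mm wide; open, the fingers measure 114 mm over their backs; the gripper's body (76 mm by 85 mm) begins 54 mm behind the grasp point. The pads swing forward as they close: fully open they stand 13 mm farther back than shut.
Start: joints at [1.339, 0.321, -0.07, 1.45, 0.023, 1.371, -0.057], TCP at [0.158, -0.63, 0.231] pointing down, gripper open.
Joint ranges: [-2.86, 2.86], [-0.3, 2.09], [-1.38, 1.24], [0.06, 2.45], [-1.56, 4.7], [0.09, 2.05], [-2.69, 2.69]. Speed limits (rad/s): [2.57, 2.57, 3.14, 3.14, 3.14, 3.14, 3.14].

### API

Orientations are given as a rotation vector (axis times angle).
In Python, from station import sense, snapshot, sign_off, tcp_to_grasp gives the robot as it stands.
- The arm moves only by the tool play_rows, never from a script. Its arguments are lists of equal length, an entry for each row: "linear": the shift along the tool's x, y, z each as a share of 0.5 m, from -1 to 1, a list of three; "rotation": the turn, a rotation vector about the tool's x, y, z each as a share of 0.1 rad, from -1 to 1, a list of three; "gripper": the gripper's target within -1 to 1 (shut at 1, half-way at 0, fully open at -1). A call has 1 to 10 rows; each row shifts and turns the commanded pose from where the row before left it, along the tool's axes as they then stand; what a row does not reach is not made up. A row lasts 1/12 s, in which the tool goes at most 41.7 mm and 7.16 degrees, less where a joint would pass 70% of its speed; a pose out of reach is approached as far as the arm can. A call with a number of a shift or a turn outside -1 to 1 is refused whole. A call with a gripper value outside its range is refused whole. The fingers move at their own pace and stop on an object; the grip force is fixed at half the most. Time passes only in rows, so rows that do not move let the fingers close. It gives the time, the measured TCP pose, the force, the opening and the grip force at its end, in the units of the state.
- sense(): the state, without advancing time (a new reading comes with each control period).
- snapshot(name): name is "scene" or "top"; returns a dict with "img" (420x560x3 uint8, red, green, blue), "vfov" (degrees; the focal length in pixels is half the picture's height over the tangent of half this angle, whatever the lens; pixels are square), "cx", "cy" (the principal point, pixels), "extrinsics" (4x4, takes a point from world to camera coordinates). Camera axes: x right, y down, z forward; pixel columns grow to the right and rows downward; lengths in m; the calibration is good to about 2 mm. A picture is of the moment at which its call begins. There is no depth.
- sign_off(): hands the job in; it is judged then, once.
The state is a dict: "clock": time; "joints": joint angles; "joint_vel": joint speeds; "joint_efforts": joint torques, N m; "position": TCP position; "tcp_rot": TCP orientation; "contact_force": force on the tool from outside, world axes, zero at the start; "ft_torque": the same for the moment, N m; "opening": finger opening in m; "gripper_force": force on a finger pad.
Only numpy, scipy, OpenCV 4.12 (cv2) and the standard library are available. Lean on these libraries where they do the work, as an engineer would, in place of code of your own. Each camera call takes 0.05 s, during which the arm holds its last target. There are 200 camera calls.

## Working session

There is one attempt and no reset: what is moved stays moved. The work goes in short steps, Python scripts to look and compute and a tool call to move; the robot and the scene stay as the last step left them, time stands still between calls to the robot, and variables do not carry over. Pictures are saved under pics/ and viewed, at most 10 in all, crops included, and the job is handed in when it is done.

Besides the shell and the picture viewer there is one more tool, called by a JSON object that holds its "api" and its "payload", one argument or row to a line. play_rows: Moves the arm, as the interface text tells. Its arguments: {"type":"object","properties":{"linear":{"type":"array","items":{"type":"array","items":{"type":"number","minimum":-1,"maximum":1}}},"rotation":{"type":"array","items":{"type":"array","items":{"type":"number","minimum":-1,"maximum":1}}},"gripper":{"type":"array","items":{"type":"number"}}},"required":["linear","rotation","gripper"]}

```bash
mkdir -p pics; ls; python3 - <<'E'
from station import sense, snapshot, tcp_to_grasp
import cv2, numpy as np
print(tcp_to_grasp, sense())
for n in("scene","top"):
    s=snapshot(n); cv2.imwrite(f"pics/{n}0.png",cv2.resize(s["img"][:,:,::-1],(800,600),interpolation=cv2.INTER_CUBIC)); print(n,s["vfov"],s["cx"],s["cy"],np.round(s["extrinsics"],4).tolist())
E
```

```text
pics
0.0187 {'clock': 0.0, 'joints': array([ 1.33907887,  0.32180971, -0.07006183,  1.45168533,  0.02259002,
        1.37079594, -0.05685976]), 'joint_vel': array([ 0.00019406,  0.00036749, -0.00035543,  0.00251595,  0.00073449,
       -0.0008844 ,  0.00118171]), 'joint_efforts': array([-1.30503173e-05, -4.93574274e+01, -3.82010909e-01, -3.14337158e+01,
        1.30226146e-02,  1.11251351e-02,  2.09393812e-05]), 'position': array([ 0.15798678, -0.629949  ,  0.23022677]), 'tcp_rot': array([-3.11601507e+00, -3.85000540e-01,  5.18036652e-04]), 'contact_force': array([-0.32495933,  0.06148806,  0.25543901]), 'ft_torque': array([-0.01740464, -0.01280662, -0.03208557]), 'gripper_force': 0.0, 'opening': 0.08538367478280576}
scene 51.61842610649488 273.1315814554591 213.6005676250367 [[0.7268, 0.6868, 0.0094, -0.4415], [0.5785, -0.6047, -0.5474, -0.2663], [-0.3703, 0.4033, -0.8368, 1.0256], [0.0, 0.0, 0.0, 1.0]]
top 45.00731163851095 286.31251866745174 217.7448324671673 [[0.0281, -0.9995, 0.0148, -0.0017], [-0.9819, -0.0304, -0.1869, 0.5864], [0.1872, -0.0093, -0.9823, 1.113], [0.0, 0.0, 0.0, 1.0]]
```

View pics/scene0.png

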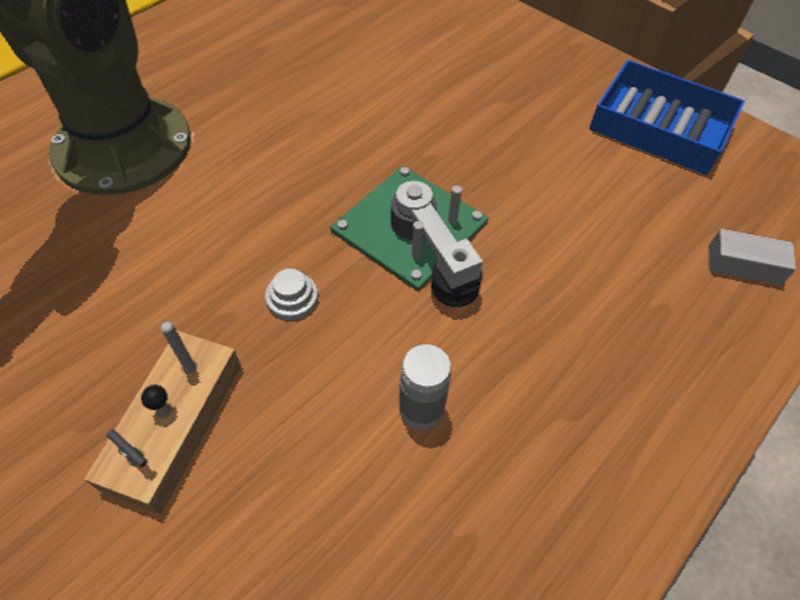

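View pics/top0.png

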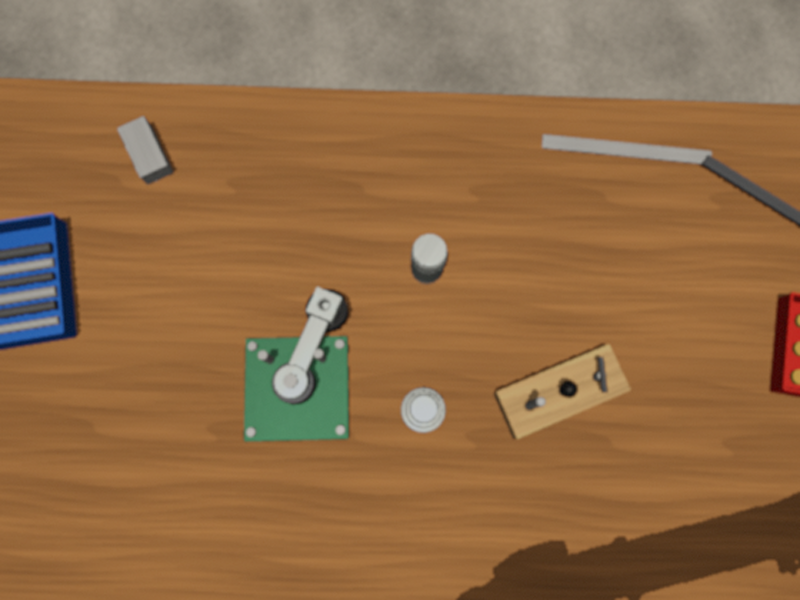

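The scene view shows the bar at about (168,327) to (192,372) in the block's near hole, and the socket at about (460,256). The top view shows the bar near (537,402) and the socket near (324,304). Next I'll enlarge both for a closer reading.

```bash
cat > h.py <<'E'
import numpy as np, cv2
from station import sense, snapshot, tcp_to_grasp
from scipy.spatial.transform import Rotation as R
def ray(s,u,v):
    f=s["img"].shape[0]/2/np.tan(np.radians(s["vfov"]/2)); E=s["extrinsics"]
    d=E[:3,:3].T@np.array([(u-s["cx"])/f,(v-s["cy"])/f,1]); return -E[:3,:3].T@E[:3,3], d/np.linalg.norm(d)
def atz(s,u,v,z):
    c,d=ray(s,u,v); return c+d*(z-c[2])/d[2]
def proj(s,p):
    f=s["img"].shape[0]/2/np.tan(np.radians(s["vfov"]/2)); q=s["extrinsics"]@np.r_[p,1]; return q[:2]/q[2]*f+[s["cx"],s["cy"]]
def tri(l):
    A=0;b=0
    for s,u,v in l:
        c,d=ray(s,u,v); M=np.eye(3)-np.outer(d,d); A=A+M; b=b+M@c
    return np.linalg.solve(A,b)
def crop(s,u,v,w,k):
    h=w*3//4; i=s["img"][v:v+h,u:u+w,::-1]; return cv2.resize(i,(w*k,h*k),interpolation=cv2.INTER_CUBIC)
E
python3 - <<'E'
from h import *
a=snapshot("scene");b=snapshot("top")
A=np.vstack([np.hstack([crop(a,80,210,80,5),crop(b,340,240,80,5)]),np.hstack([crop(a,264,120,80,5),crop(b,180,195,80,5)])])
cv2.imwrite("pics/c1.png",A)
E
```

```text
(no output)
```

View pics/c1.png

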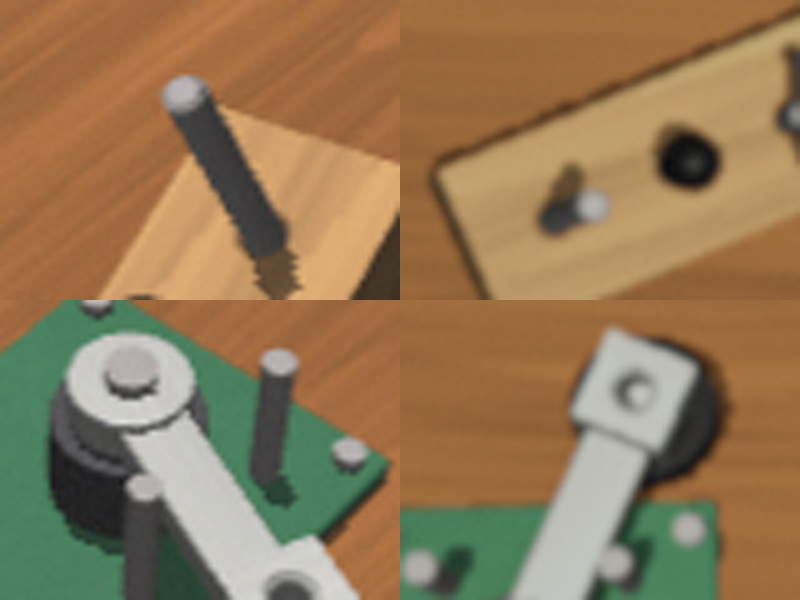

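The crops give:

| Feature | Scene (full-picture pixels) | Top (full-picture pixels) |
|---|---|---|
| Bar top | (116.8,228.2) | (378.2,280.6) |
| Bar at block surface | (133,257.6) | (370.2,283) |
| Socket | (321.6,177.2) | (226.6,212.8) |
| Hub | (289.6,135.6) | (203.7,266.7) |

```bash
python3 - <<'E'
from h import *
a=snapshot("scene");b=snapshot("top")
np.set_printoptions(precision=4,suppress=True)
for n,p,q,z in [("top",(116.8,228.2),(378.2,280.6),.14),("base",(133,257.6),(370.2,283),.045),("sock",(321.6,177.2),(226.6,212.8),.086),("hub",(289.6,135.6),(203.7,266.7),.09),("knob",(154/1.42857,397/1.42857),(568/1.42857,388/1.42857),.08),("can",(427/1.42857,362/1.42857),(429/1.42857,251/1.42857),.12),("pulley",(290/1.42857,280/1.42857),(424/1.42857,408/1.42857),.042)]:
    print(n,tri([(a,*p),(b,*q)]),atz(a,*p,z),atz(b,*q,z))
for c in [(440,170),(401+86,300)]:  # block edge corners in top crop
    print(atz(b,(c[0]-400)/5+340,c[1]/5+240,.045))
for c in [(497,391),(610,345),(629,385),(517,438)]: print(atz(b,c[0]/1.42857,c[1]/1.42857,.045))
s=sense();print(R.from_rotvec(s["tcp_rot"]).as_matrix())
E
```

```text
top [ 0.4423 -0.1799  0.1384] [ 0.4433 -0.1803  0.14  ] [ 0.4422 -0.1794  0.14  ]
base [ 0.4431 -0.1804  0.0417] [ 0.4449 -0.1812  0.045 ] [ 0.443  -0.1795  0.045 ]
sock [0.5867 0.1497 0.0897] [0.5851 0.1522 0.086 ] [0.5875 0.1501 0.086 ]
hub [0.4663 0.1961 0.0749] [0.4755 0.1852 0.09  ] [0.4649 0.1937 0.09  ]
knob [ 0.4673 -0.2348  0.0803] [ 0.4668 -0.2354  0.08  ] [ 0.4676 -0.2343  0.08  ]
can [ 0.6698 -0.0112  0.1209] [ 0.6702 -0.0099  0.12  ] [ 0.6694 -0.012   0.12  ]
pulley [ 0.433  -0.0116  0.0444] [ 0.4322 -0.0095  0.042 ] [ 0.4324 -0.0128  0.042 ]
[ 0.4619 -0.1288  0.045 ]
[ 0.4039 -0.1504  0.045 ]
[ 0.4626 -0.1286  0.045 ]
[ 0.5423 -0.3116  0.045 ]
[ 0.4784 -0.3406  0.045 ]
[ 0.3895 -0.1606  0.045 ]
[[ 0.9699  0.2434 -0.0002]
 [ 0.2434 -0.9699  0.0006]
 [-0.     -0.0006 -1.    ]]
```

{"api": "play_rows", "payload": {
  "linear": [
    [0.048,-0.046,0],
    [0.048,-0.046,0],
    [0.048,-0.046,0],
    [0.048,-0.046,0],
    [0.048,-0.046,0],
    [0.048,-0.046,0],
    [0.048,-0.046,0],
    [0.048,-0.046,0]
  ],
  "rotation": [
    [0,0,0],
    [0,0,0],
    [0,0,0],
    [0,0,0],
    [0,0,0],
    [0,0,0],
    [0,0,0],
    [0,0,0]
  ],
  "gripper": [-1,-1,-1,-1,-1,-1,-1,-1]
}}

```text
clock: 0.97
position: [0.3002, -0.4038, 0.2314]
tcp_rot: [3.117, 0.385, -0.0]
contact_force: [0.5, -0.6, -0.2]
opening: 0.0852
gripper_force: 0.0
```

{"api": "play_rows", "payload": {
  "linear": [
    [0.048,-0.046,0],
    [0.048,-0.046,0],
    [0.048,-0.046,0],
    [0.048,-0.046,0],
    [0.048,-0.046,0],
    [0.048,-0.046,0],
    [0.048,-0.046,0],
    [0.048,-0.046,0]
  ],
  "rotation": [
    [0,0,0],
    [0,0,0],
    [0,0,0],
    [0,0,0],
    [0,0,0],
    [0,0,0],
    [0,0,0],
    [0,0,0]
  ],
  "gripper": [-1,-1,-1,-1,-1,-1,-1,-1]
}}

```text
clock: 1.63
position: [0.4416, -0.1786, 0.2316]
tcp_rot: [3.117, 0.385, 0.001]
contact_force: [0.6, -0.1, -0.7]
opening: 0.0854
gripper_force: 0.0
```

{"api": "play_rows", "payload": {
  "linear": [
    [0,0,0],
    [0,0,0],
    [0,0,0],
    [0,0,0],
    [0,0,0],
    [0,0,0],
    [0,0,0],
    [0,0,0],
    [0,0,0]
  ],
  "rotation": [
    [0,0,-0.97],
    [0,0,-0.97],
    [0,0,-0.97],
    [0,0,-0.97],
    [0,0,-0.97],
    [0,0,-0.97],
    [0,0,-0.97],
    [0,0,-0.97],
    [0,0,-0.97]
  ],
  "gripper": [-1,-1,-1,-1,-1,-1,-1,-1,-1]
}}

```text
clock: 2.38
position: [0.441, -0.1801, 0.2314]
tcp_rot: [2.658, 1.673, -0.0]
contact_force: [0.4, 0.1, -0.4]
opening: 0.0852
gripper_force: 0.0
```

{"api": "play_rows", "payload": {
  "linear": [
    [0,0,0],
    [0,0,0],
    [0,0,0],
    [0,0,0],
    [0,0,0],
    [0,0,0],
    [0,0,0],
    [0,0,0],
    [0,0,0]
  ],
  "rotation": [
    [0,0,-0.97],
    [0,0,-0.97],
    [0,0,-0.97],
    [0,0,-0.97],
    [0,0,-0.97],
    [0,0,-0.97],
    [0,0,-0.97],
    [0,0,-0.97],
    [0,0,-0.97]
  ],
  "gripper": [-1,-1,-1,-1,-1,-1,-1,-1,-1]
}}

```text
clock: 3.13
position: [0.441, -0.1801, 0.2314]
tcp_rot: [1.702, 2.641, -0.0]
contact_force: [-0.8, 0.3, 0.3]
opening: 0.0853
gripper_force: 0.0
```

```bash
cat >> h.py <<'E'
np.set_printoptions(precision=4,suppress=True)
def go(p,yaw=None,tilt0=True):
    "remaining shift in tool axes (shares of .5) and turn (shares of .1) to TCP p, tool down with tool y at yaw deg"
    s=sense(); Q=R.from_rotvec(s["tcp_rot"]); M=Q.as_matrix(); y=np.degrees(np.arctan2(M[1,1],M[0,1]))
    a=np.radians(y if yaw is None else yaw); Y=np.array([np.cos(a),np.sin(a),0]); Z=np.array([0,0,-1.]); T=R.from_matrix(np.c_[np.cross(Y,Z),Y,Z])
    print("t",s["clock"],"pos",s["position"],"yaw",y,"z",M[:,2],"F",s["contact_force"],"open",s["opening"],"j",s["joints"])
    print("lin",M.T@(np.array(p)-s["position"])/.5,"rot",(Q.inv()*T).as_rotvec()/.1)
E
python3 -c "
from h import *
go([.4425,-.180,.081],23.5)"
```

```text
t 3.1333 pos [ 0.441  -0.1801  0.2314] yaw 24.398165963454613 z [ 0.     -0.0003 -1.    ] F [-0.7807  0.2872  0.2618] open 0.08527793704366828 j [ 0.835  -0.0344 -0.4881  1.8491 -0.0164  1.3227  0.777 ]
lin [-0.001   0.0029  0.3007] rot [-0.0008  0.0025  0.1568]
```

{"api": "play_rows", "payload": {
  "linear": [
    [-0.001,0.003,0.03],
    [0,0,0.05],
    [0,0,0.05],
    [0,0,0.05],
    [0,0,0.05],
    [0,0,0.05],
    [0,0,0.02],
    [0,0,0]
  ],
  "rotation": [
    [0,0,0.15],
    [0,0,0],
    [0,0,0],
    [0,0,0],
    [0,0,0],
    [0,0,0],
    [0,0,0],
    [0,0,0]
  ],
  "gripper": [-1,-1,-1,-1,-1,-1,-1,-1]
}}

```text
clock: 3.8
position: [0.4407, -0.1791, 0.0791]
tcp_rot: [-1.725, -2.62, 0.001]
contact_force: [-0.6, -0.3, 0.5]
opening: 0.0855
gripper_force: 0.0
```

{"api": "play_rows", "payload": {
  "linear": [
    [0,0,0],
    [0,0,0],
    [0,0,0],
    [0,0,0],
    [0,0,0],
    [0,0,0],
    [0,0,0],
    [0,0,0]
  ],
  "rotation": [
    [0,0,0],
    [0,0,0],
    [0,0,0],
    [0,0,0],
    [0,0,0],
    [0,0,0],
    [0,0,0],
    [0,0,0]
  ],
  "gripper": [1,1,1,1,1,1,1,1]
}}

```text
clock: 4.47
position: [0.4428, -0.1804, 0.082]
tcp_rot: [1.728, 2.623, -0.001]
contact_force: [-1.4, -0.3, 5.7]
opening: 0.0126
gripper_force: 58.4
```

```bash
python3 -c "
from h import *
go([.4425,-.180,.081],23.5)
a=snapshot('scene');b=snapshot('top')
cv2.imwrite('pics/c2.png',np.hstack([crop(a,60,170,133,3),crop(b,310,210,133,3)]))"
```

```text
t 4.4667 pos [ 0.4428 -0.1804  0.082 ] yaw 23.255153411626722 z [ 0.0003 -0.0009 -1.    ] F [-1.4319 -0.2908  5.7236] open 0.012602554463841308 j [ 0.8112  0.1193 -0.5028  2.0245  0.0686  1.0129  0.681 ]
lin [ 0.0009 -0.0002  0.0021] rot [-0.0015  0.0097 -0.0427]
```

View pics/c2.png

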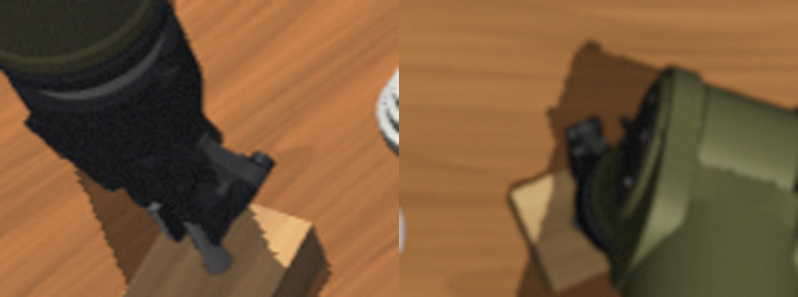

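The picture shows the fingers closed on the bar over the block, with the opening at 12.6 mm and 58 N of grip. Next is a straight lift.

{"api": "play_rows", "payload": {
  "linear": [
    [0,0,-0.01],
    [0,0,-0.02],
    [0,0,-0.03],
    [0,0,-0.04],
    [0,0,-0.04],
    [0,0,-0.04],
    [0,0,-0.04],
    [0,0,-0.02],
    [0,0,0]
  ],
  "rotation": [
    [0,0,0],
    [0,0,0],
    [0,0,0],
    [0,0,0],
    [0,0,0],
    [0,0,0],
    [0,0,0],
    [0,0,0],
    [0,0,0]
  ],
  "gripper": [1,1,1,1,1,1,1,1,1]
}}

```text
clock: 5.32
position: [0.4441, -0.1803, 0.204]
tcp_rot: [1.725, 2.62, 0.001]
contact_force: [-0.7, 0.4, -1.0]
opening: 0.0125
gripper_force: 58.7
```

```bash
python3 -c "
from h import *
go([.5868,.151,.202],70)"
```

```text
t 5.3167 pos [ 0.4441 -0.1803  0.204 ] yaw 23.271206600543113 z [ 0.0043 -0.0024 -1.    ] F [-0.7338  0.4103 -1.0344] open 0.01248820945605531 j [ 0.8338 -0.0125 -0.4963  1.8854 -0.0054  1.2623  0.7453]
lin [0.4961 0.5239 0.0036] rot [ 0.0125  0.0486 -8.1558]
```

{"api": "play_rows", "payload": {
  "linear": [
    [0.02,0.02,0],
    [0.04,0.04,0],
    [0.05,0.053,0],
    [0.05,0.053,0],
    [0.05,0.053,0],
    [0.05,0.053,0],
    [0.05,0.053,0],
    [0.05,0.053,0],
    [0.05,0.053,0]
  ],
  "rotation": [
    [0,0,0],
    [0,0,0],
    [0,0,0],
    [0,0,0],
    [0,0,0],
    [0,0,0],
    [0,0,0],
    [0,0,0],
    [0,0,0]
  ],
  "gripper": [1,1,1,1,1,1,1,1,1]
}}

```text
clock: 6.07
position: [0.5593, 0.095, 0.1999]
tcp_rot: [-1.727, -2.622, 0.002]
contact_force: [0.4, -1.0, -1.7]
opening: 0.0129
gripper_force: 58.6
```

{"api": "play_rows", "payload": {
  "linear": [
    [0.045,0.05,0],
    [0.04,0.04,0],
    [0,0,0],
    [0,0,0],
    [0,0,0],
    [0,0,0],
    [0,0,0]
  ],
  "rotation": [
    [0,0,0],
    [0,0,0],
    [0,0,0],
    [0,0,0],
    [0,0,0],
    [0,0,0],
    [0,0,0]
  ],
  "gripper": [1,1,1,1,1,1,1]
}}

```text
clock: 6.65
position: [0.5841, 0.1485, 0.2009]
tcp_rot: [1.731, 2.622, -0.002]
contact_force: [0.4, -0.9, -1.9]
opening: 0.0126
gripper_force: 58.8
```

{"api": "play_rows", "payload": {
  "linear": [
    [0,0,0],
    [0,0,0],
    [0,0,0],
    [0,0,0],
    [0,0,0],
    [0,0,0],
    [0,0,0],
    [0,0,0],
    [0,0,0],
    [0,0,0]
  ],
  "rotation": [
    [0,0,-0.9],
    [0,0,-0.9],
    [0,0,-0.9],
    [0,0,-0.9],
    [0,0,-0.9],
    [0,0,-0.9],
    [0,0,-0.9],
    [0,0,-0.9],
    [0,0,-0.9],
    [0,0,0]
  ],
  "gripper": [1,1,1,1,1,1,1,1,1,1]
}}

```text
clock: 7.48
position: [0.5842, 0.1489, 0.2013]
tcp_rot: [0.554, 3.092, -0.001]
contact_force: [-0.9, -0.5, -1.1]
opening: 0.0126
gripper_force: 58.8
```

```bash
python3 -c "
from h import *
go([.5868,.151,.202],70)
a=snapshot('scene');b=snapshot('top')
cv2.imwrite('pics/c3.png',np.hstack([crop(a,270,110,100,4),crop(b,175,175,100,4)]))"
```

```text
t 7.4833 pos [0.5842 0.1489 0.2013] yaw 69.68413892714779 z [ 0.0001 -0.0007 -1.    ] F [-0.8581 -0.5156 -1.0683] open 0.012584300881463928 j [ 0.4342  0.3645 -0.905   1.5905  0.2935  1.3302  0.7067]
lin [-0.0033  0.0057 -0.0015] rot [-0.0067  0.0033 -0.0551]
```

View pics/c3.png

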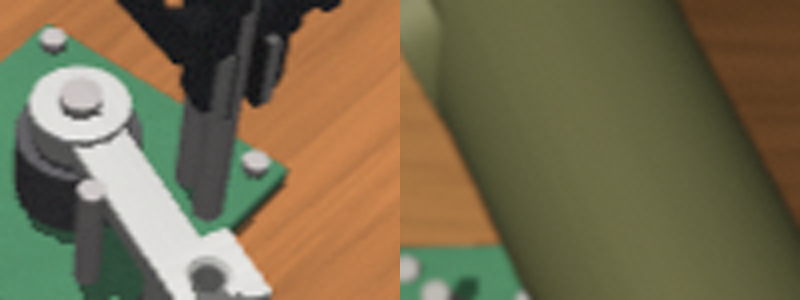

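The scene view shows the bar's foot at crop (210,213), above and behind the socket at crop (209,272). The top view is blocked by the arm.

```bash
python3 -c "
from h import *
a=snapshot('scene');p=np.array([.5842,.1489,.1293])
cv2.imwrite('pics/c4.png',crop(a,300,125,50,16))
print(proj(a,p),proj(a,[.5868,.151,.086]),proj(a,p+[.001,0,0])-proj(a,p),proj(a,p+[0,.001,0])-proj(a,p),proj(a,p+[0,0,.001])-proj(a,p))"
```

```text
[322.5482 162.73  ] [321.9028 178.0729] [0.4389 0.3054] [ 0.3654 -0.3179] [ 0.0598 -0.3687]
```

View pics/c4.png

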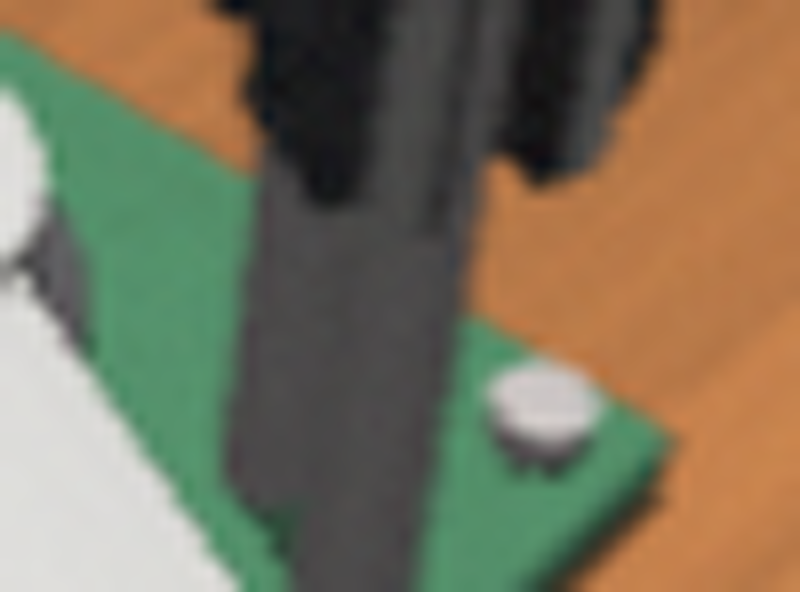

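{"api": "play_rows", "payload": {
  "linear": [
    [-0.002,0.006,0],
    [0,0,0.02],
    [0,0,0.03],
    [0,0,0.025],
    [0,0,0],
    [0,0,0]
  ],
  "rotation": [
    [0,0,0],
    [0,0,0],
    [0,0,0],
    [0,0,0],
    [0,0,0],
    [0,0,0]
  ],
  "gripper": [1,1,1,1,1,1]
}}

```text
clock: 8.13
position: [0.5854, 0.1526, 0.1625]
tcp_rot: [-0.554, -3.09, 0.001]
contact_force: [-0.2, 1.3, -1.6]
opening: 0.0125
gripper_force: 58.8
```

```bash
python3 -c "
from h import *
go([.5862,.1513,.130],70)
a=snapshot('scene')
cv2.imwrite('pics/c5.png',crop(a,295,140,50,16))
p=[*sense()['position'][:2],sense()['position'][2]-.072]
print((proj(a,p)-[295,140])*16)"
```

```text
t 8.1333 pos [0.5854 0.1526 0.1625] yaw 69.66661538195802 z [-0.0024 -0.0004 -1.    ] F [-0.2338  1.3464 -1.6081] open 0.0124963541808149 j [ 0.4137  0.4017 -0.8899  1.6308  0.3233  1.2674  0.68  ]
lin [-0.0024 -0.0018  0.065 ] rot [-0.0117 -0.0208 -0.0582]
[441.1221 566.4679]
```

View pics/c5.png

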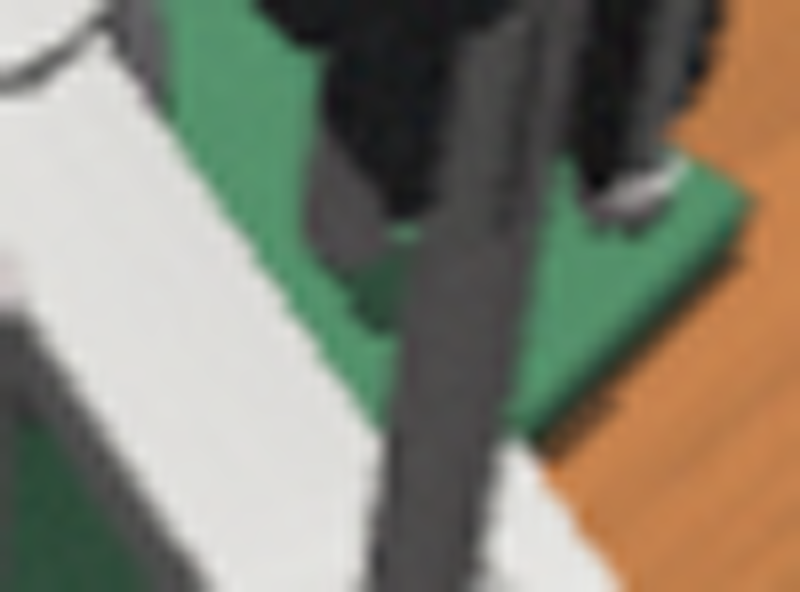

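The bar hangs just above the boss, and its axis at the picture's lower edge is at crop x≈436 against 441 predicted, so it is within 1 mm. I'll correct slightly and lower gently.

{"api": "play_rows", "payload": {
  "linear": [
    [-0.002,-0.002,0],
    [0,0,0.008],
    [0,0,0.008],
    [0,0,0.008],
    [0,0,0]
  ],
  "rotation": [
    [0,0,0],
    [0,0,0],
    [0,0,0],
    [0,0,0],
    [0,0,0]
  ],
  "gripper": [1,1,1,1,1]
}}

```text
clock: 8.6
position: [0.5874, 0.1514, 0.1513]
tcp_rot: [0.554, 3.091, 0.001]
contact_force: [2.5, 0.8, -3.1]
opening: 0.0126
gripper_force: 58.8
```

{"api": "play_rows", "payload": {
  "linear": [
    [-0.001,0,0.008],
    [0,0,0.008],
    [0,0,0.008],
    [0,0,0.008],
    [0,0,0]
  ],
  "rotation": [
    [0,0,0],
    [0,0,0],
    [0,0,0],
    [0,0,0],
    [0,0,0]
  ],
  "gripper": [1,1,1,1,1]
}}

```text
clock: 9.02
position: [0.5874, 0.1513, 0.135]
tcp_rot: [0.554, 3.092, 0.0]
contact_force: [2.6, 0.6, -4.1]
opening: 0.0124
gripper_force: 58.6
```

{"api": "play_rows", "payload": {
  "linear": [
    [0,0,0.006],
    [0,0,0.003],
    [0,0,0.002],
    [0,0,0]
  ],
  "rotation": [
    [0,0,0],
    [0,0,0],
    [0,0,0],
    [0,0,0]
  ],
  "gripper": [1,1,1,1]
}}

```text
clock: 9.35
position: [0.5875, 0.1514, 0.1303]
tcp_rot: [0.554, 3.092, 0.0]
contact_force: [3.0, 0.4, -1.3]
opening: 0.0125
gripper_force: 58.9
```

{"api": "play_rows", "payload": {
  "linear": [
    [0,0,0.002],
    [0,0,0.002],
    [0,0,0]
  ],
  "rotation": [
    [0,0,0],
    [0,0,0],
    [0,0,0]
  ],
  "gripper": [1,1,1]
}}

```text
clock: 9.6
position: [0.5878, 0.1516, 0.1301]
tcp_rot: [0.554, 3.091, -0.0]
contact_force: [0.9, 0.4, 7.8]
opening: 0.0125
gripper_force: 59.9
```

The bar is home: it bottomed at TCP z 0.130 with 8 N. Now I'll swing along the arc.

{"api": "play_rows", "payload": {
  "linear": [
    [0,0.006,0],
    [0,0.01,0],
    [0,0.01,0],
    [0,0.01,0],
    [0.0005,0.01,0],
    [0,0,0]
  ],
  "rotation": [
    [0,0,-0.2],
    [0,0,-0.4],
    [0,0,-0.4],
    [0,0,-0.4],
    [0,0,-0.4],
    [0,0,0]
  ],
  "gripper": [1,1,1,1,1,1]
}}

```text
clock: 10.1
position: [0.594, 0.1732, 0.13]
tcp_rot: [0.271, 3.128, -0.003]
contact_force: [0.4, -3.3, 9.6]
opening: 0.0125
gripper_force: 60.1
```

```bash
cat >> h.py <<'E'
def arc(P=(.4655,.195)):
    s=sense();M=R.from_rotvec(s["tcp_rot"]).as_matrix();d=s["position"][:2]-P
    print("t",s["clock"],"z",s["position"][2],"ang",np.degrees(np.arctan2(d[1],d[0])),"r",np.hypot(*d),"yaw-90",np.degrees(np.arctan2(M[1,1],M[0,1]))-90,"F tool",M.T@s["contact_force"],"tz",M[:,2],"j7",s["joints"])
E
python3 -c "
from h import *
arc()"
```

```text
t 10.1 z 0.13004051887554444 ang -9.641680311121094 r 0.13037392199120434 yaw-90 -9.902772342483146 F tool [-0.9582 -3.1718 -9.5777] tz [ 0.0013 -0.0021 -1.    ] j7 [ 0.3767  0.472  -0.9041  1.633   0.3917  1.2282  0.7898]
```

{"api": "play_rows", "payload": {
  "linear": [
    [0.0003,0.0104,0],
    [0.0003,0.0104,0],
    [0.0003,0.0104,0],
    [0.0003,0.0104,0],
    [0.0003,0.0104,0],
    [0.0003,0.0104,0],
    [0.0003,0.0104,0],
    [0.0003,0.0104,0],
    [0,0,0]
  ],
  "rotation": [
    [0,0,-0.4],
    [0,0,-0.4],
    [0,0,-0.4],
    [0,0,-0.4],
    [0,0,-0.4],
    [0,0,-0.4],
    [0,0,-0.4],
    [0,0,-0.4],
    [0,0,0]
  ],
  "gripper": [1,1,1,1,1,1,1,1,1]
}}

```text
clock: 10.85
position: [0.5953, 0.2137, 0.1301]
tcp_rot: [-0.23, 3.13, -0.005]
contact_force: [2.3, -3.2, 7.3]
opening: 0.0121
gripper_force: 60.2
```

```bash
python3 -c "
from h import *
arc()"
```

```text
t 10.85 z 0.1300932775178085 ang 8.196962610449477 r 0.1311753137901979 yaw-90 8.39062623729285 F tool [-1.8631 -3.5253 -7.2997] tz [ 0.0036 -0.003  -1.    ] j7 [ 0.3356  0.5265 -0.9603  1.5975  0.4529  1.2537  1.0124]
```

{"api": "play_rows", "payload": {
  "linear": [
    [0.0,0.0104,0],
    [0.0,0.0104,0],
    [0.0003,0.0104,0],
    [0.0003,0.0104,0],
    [0.0003,0.0104,0],
    [0.0003,0.0104,0],
    [0.0003,0.0104,0],
    [0.0003,0.0104,0],
    [0,0,0]
  ],
  "rotation": [
    [0,0,-0.4],
    [0,0,-0.4],
    [0,0,-0.4],
    [0,0,-0.4],
    [0,0,-0.4],
    [0,0,-0.4],
    [0,0,-0.4],
    [0,0,-0.4],
    [0,0,0]
  ],
  "gripper": [1,1,1,1,1,1,1,1,1]
}}

```text
clock: 11.6
position: [0.584, 0.2529, 0.1301]
tcp_rot: [-0.724, 3.051, -0.006]
contact_force: [6.3, -2.4, 6.0]
opening: 0.0127
gripper_force: 60.2
```

```bash
python3 -c "
from h import *
arc()"
```

```text
t 11.6 z 0.130111371825042 ang 26.047017393414112 r 0.1319466664781069 yaw-90 26.69154649087757 F tool [-4.5279 -5.026  -5.9604] tz [ 0.0061 -0.0025 -1.    ] j7 [ 0.3051  0.5637 -1.0239  1.5881  0.504   1.2715  1.2359]
```

{"api": "play_rows", "payload": {
  "linear": [
    [-0.002,0.006,0.0005],
    [0,0.006,0.0005],
    [0,0.004,0],
    [0,0,0],
    [0,0,0]
  ],
  "rotation": [
    [0,0,-0.2],
    [0,0,-0.2],
    [0,0,0],
    [0,0,0],
    [0,0,0]
  ],
  "gripper": [1,1,1,1,1]
}}

```text
clock: 12.02
position: [0.5815, 0.2593, 0.1301]
tcp_rot: [-0.781, 3.038, -0.008]
contact_force: [5.1, -3.7, 9.3]
opening: 0.0123
gripper_force: 60.8
```

```bash
python3 -c "
from h import *
arc()"
```

```text
t 12.0167 z 0.1300600200918514 ang 28.975468097290328 r 0.13263139916123984 yaw-90 28.81500902147208 F tool [-2.6793 -5.7719 -9.2104] tz [ 0.0059 -0.004  -1.    ] j7 [ 0.2968  0.5685 -1.0306  1.5865  0.5108  1.2753  1.2577]
```

{"api": "play_rows", "payload": {
  "linear": [
    [0,0.004,0],
    [0,0.004,0],
    [0,0,0],
    [0,0,0]
  ],
  "rotation": [
    [0,0,-0.2],
    [0,0,0],
    [0,0,0],
    [0,0,0]
  ],
  "gripper": [1,1,1,1]
}}

```text
clock: 12.35
position: [0.5804, 0.2614, 0.13]
tcp_rot: [-0.809, 3.03, -0.012]
contact_force: [5.4, -6.3, 8.6]
opening: 0.0127
gripper_force: 61.4
```

```bash
python3 -c "
from h import *
arc()"
```

```text
t 12.35 z 0.13002860690394336 ang 30.008332392590646 r 0.13267216680433053 yaw-90 29.898129313778796 F tool [-1.5457 -8.2454 -8.5686] tz [ 0.0068 -0.0059 -1.    ] j7 [ 0.2942  0.5699 -1.0341  1.587   0.5151  1.2768  1.2695]
```

{"api": "play_rows", "payload": {
  "linear": [
    [0,0.004,0],
    [0,0.004,0],
    [0,0,0],
    [0,0,0]
  ],
  "rotation": [
    [0,0,0],
    [0,0,0],
    [0,0,0],
    [0,0,0]
  ],
  "gripper": [1,1,1,1]
}}

```text
clock: 12.68
position: [0.58, 0.2623, 0.13]
tcp_rot: [-0.806, 3.03, -0.018]
contact_force: [7.7, -10.0, 10.3]
opening: 0.0125
gripper_force: 62.6
```

```bash
python3 -c "
from h import *
arc()
a=snapshot('scene');b=snapshot('top')
cv2.imwrite('pics/c6.png',np.hstack([crop(a,265,95,100,4),crop(b,175,175,100,4)]))"
```

```text
t 12.6833 z 0.13002505555218508 ang 30.42880532338836 r 0.13278856893216526 yaw-90 29.783796880179096 F tool [ -1.6979 -12.6305 -10.1859] tz [ 0.0088 -0.0094 -0.9999] j7 [ 0.2897  0.569  -1.0328  1.5873  0.518   1.2776  1.2632]
```

View pics/c6.png

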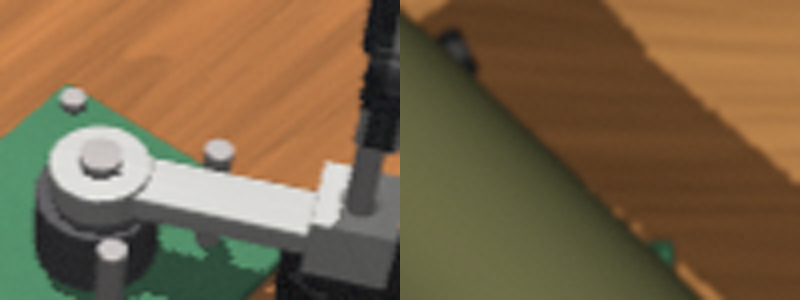

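The arm lies against the far post, and the bar is upright in the socket with the fingers well above the boss. The force is now 12.6 N, with almost no further motion. I'll hold briefly to check that it stays put.

{"api": "play_rows", "payload": {
  "linear": [
    [0,0,0],
    [0,0,0],
    [0,0,0],
    [0,0,0],
    [0,0,0],
    [0,0,0],
    [0,0,0],
    [0,0,0]
  ],
  "rotation": [
    [0,0,0],
    [0,0,0],
    [0,0,0],
    [0,0,0],
    [0,0,0],
    [0,0,0],
    [0,0,0],
    [0,0,0]
  ],
  "gripper": [1,1,1,1,1,1,1,1]
}}

```text
clock: 13.45
position: [0.58, 0.2622, 0.13]
tcp_rot: [-0.806, 3.03, -0.018]
contact_force: [8.0, -9.7, 10.2]
opening: 0.0129
gripper_force: 62.5
```

```bash
python3 -c "
from h import *
from station import sign_off
arc()
print(sign_off())"
```

```text
t 13.45 z 0.13004878968819683 ang 30.41853435648024 r 0.13279808203261656 yaw-90 29.777127997025033 F tool [ -2.2066 -12.5292 -10.0616] tz [ 0.0088 -0.0093 -0.9999] j7 [ 0.2898  0.569  -1.0328  1.5873  0.5179  1.2775  1.2632]
the job is handed in; nothing more can be done
None
```

The bar is fully home in the socket and holds the tensioner arm against its far stop at about 12.5 N, still in the gripper; I handed the job in at 13.5 s, and sign-off returned no verdict.

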